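# Set the record-washing timer

### The job

Start the wind-up timer on the record shop's washing bench: turn its bar-shaped knob clockwise until the pointer is past the top (12-minute) mark, the last one with the dot, so that the bell is wound, then turn it back down to the 6-minute mark, the middle one of the five, and let go. Leave the round volume knob on the similar box beside it as it is.

Things in the scene. Friction and masses are not known exactly. Their poses are not given: they have to be found in the camera images.
- timer_grip (a point): Point on the timer knob's vertical axis where to grip, 82 mm above the bench. Black knob: upright grip bar 14 mm thick, 52 mm long, centred on the axis, top 92 mm above the bench, on a disc of 52 mm diameter whose upper face is 58 mm up. Own x: along the bar to its pointer end (white line on top, black tongue reaching 43 mm out); z up. It turns with the knob.
- timer (a joint): Timer knob angle, rad; grows clockwise seen from above: 0 at the 0-minute mark, 0.314 at 3, 0.628 at 6, 0.942 at 9, 1.257 at 12 (top mark); end stops at 0 and 1.52. Starts between 0 and 0.4. Friction of about 0.04 N m holds it where it is left; it neither runs down nor springs back.
- timer_base: Timer's grey housing, 130 x 130 x 48 mm, fixed to the bench, turned up to 20 degrees. Origin under its centre, on the knob's axis; z up. White dial disc on top with five black marks 18 degrees apart round own +x (the side away from the robot): clockwise 0, 3, 6, 9, 12 minutes; 6 lies on own +x; 0, 6, 12 are longer, 12 ends in a round dot.
- volume_mark (a point): Point on the white line on top of the loudspeaker volume knob, 20 mm from its vertical axis, 76 mm above the bench; own x points outwards from the axis. Plain round black knob, 48 mm diameter, 26 mm high, on a fixed grey housing of the timer's size with a ring of dots. Housing centres are at least 200 mm apart; either may be on the left.

How it is judged (in metres and radians):
On the way:
1. the timer has been wound clockwise past its top (12-minute) mark (value of joint timer above 1.26 rad), for 0.1 s.
At the end, for the whole second after the job is handed in: after having been past the top mark, the timer stands still at the 6-minute mark (joint 0.628 rad, within 0.185 rad or about 10 degrees), and the volume knob is as it was (its mark within 4 mm of its start, about 11 degrees) (value of joint timer between 0.443 and 0.813 rad and velocity of joint timer between -0.05 and 0.05 rad/s and distance of volume_mark from where it was at the start of the episode below 0.004 m); the robot touches nothing.
It fails at once if the volume knob is turned (its mark moves more than 4 mm) (distance of volume_mark from where it was at the start of the episode above 0.004 m).
It also fails if it takes over 32 s, if anything falls off the work surface, if the arm or the gripper's body presses on something with over 40 N, if the wrist force passes 120 N, or if a joint passes its speed limit or range.

### The arm

A 6-joint arm with a two-finger parallel gripper is mounted at the origin on the work surface. World frame = base frame: x ahead of the robot, y to its left, z up, the work surface at z = 0. Lengths are in m, angles in degrees, forces in N, time in s.
With the tool pointing down it reaches from about 0.4 to 0.825 m from the base axis. Payload 7 kg.
Tool frame: the origin (TCP) lies midway between the tips of the shut fingers; the grasp point (between the pads) lies 19 mm behind it; z points along the fingers, y is the direction in which the jaws open and shut (so a half turn about z gives the same grasp; the last joint's range is limited). The gripper opens to 88 mm and grips with 3 to 60 N. Pads are 19 mm wide; open, the fingers measure 130 mm over their backs; the gripper's body (78 mm by 193 mm) begins 47 mm behind the grasp point.
Start: joints at [-51.503, 20.546, 0.682, 0, -70.136, -16.507], TCP at [0.253, -0.626, 0.227] pointing down, gripper open.
Joint ranges: [-176.03, 176.03], [-82.01, 121.73], [-58.28, 71.71], [-173.87, 95.51], [-174.79, -0.11], [-173.66, 173.66]. Speed limits (degrees/s): [136.94, 136.94, 172.46, 180, 180, 180].

### API

Orientations are given as [roll, pitch, yaw] about the fixed x, y, z axes, in that order (R = Rz(yaw) Ry(pitch) Rx(roll)).
In Python, from plant import r gives the robot as it stands. The module is installed in compiled form; this text tells all that it offers.
- The arm moves only by the tool send_rows, never from a script. Its argument "motion" is a list of rows, each an object with "travel": the shift along the tool's x, y, z in m, a list of three; "spin": the turn about the tool's z in degrees. In form: [{"travel": [tx, ty, tz], "spin": spin}, ...]. A call has 1 to 5 rows; each row shifts and turns the pose as measured when the row begins, along the tool's axes as they then stand; what a row does not reach is not made up. A row lasts 1/12 s, in which the tool goes at most 41.7 mm and 7.16 degrees, less where a joint would pass 70% of its speed; a pose out of reach is approached as far as the arm can. A call is refused whole if a number of a shift passes 0.0417 or a number of a turn 7.16, either way. A call with a gripper value outside its range is refused whole. "gripper" is the gripper command: -1 is shut, 1 is fully open, values between are in proportion, set as the call begins (left out, the last holds). The fingers move at their own pace and stop on an object; "squeeze" is the grip in N (left out, the last holds). Time passes only in rows, so rows that do not move let the fingers close. It gives the time, the measured TCP pose, the force and the opening at its end, in the units of the state.
- r.get_state(): the state, without advancing time (a new reading comes with each control period).
- r.capture(name): name is "scene" or "top" or "wrist"; returns (picture, depth): 480x640x3 uint8, blue, green, red; 480x640 float32, m along the optical axis (not along the pixel's ray), 0 where there is no reading.
- r.get_calibration(name): a dict with "fov_y" (degrees; the focal length in pixels is half the picture's height over the tangent of half this angle, whatever the lens; pixels are square), "cx", "cy" (the principal point, pixels), "origin" and "orientation" of the camera in the world. Camera axes: x right, y down, z forward; pixel columns grow to the right and rows downward; lengths in m; the calibration is good to about 2 mm. A picture is of the moment at which its call begins: read the wrist's pose just before it. get_calibration takes no time and is no camera call; for the wrist camera it gives the pose at the moment of the call.
- r.close_job(): hands the job in, once; it reports no verdict.
Trained networks look in the newest picture that a camera, given by its name, has taken for a name from the list of things; names that differ only in an ending like _2 or _b are one class to them, and where a whole thing is asked for, a point or a joint stands for the part that bears it (a point fixed in the world has none). Each returns a list of dicts, best first, with "conf" (0 to 1); they miss things now and then, are a little off and sometimes report something else, mostly with a low value. They report only what shows in the picture. A call takes as long as a camera call.
- r.boxes_of(camera, target): "at" ([x, y, z] in m, in the coordinates of the camera as it stood for that picture, good to about 4 mm: the middle of the surface that is visible of it).
- r.pinpoint(camera, target): "at" ([x, y, z] in m, in the coordinates of the camera as it stood for that picture, good to about 4 mm: a listed point, or the origin of a listed thing).
The state is a dict: "time_s": time; "joints": joint angles; "qd": joint speeds; "joint_torque": joint torques, N m; "tcp_pos": TCP position; "eef_rot": TCP orientation; "contact_force": force on the tool from outside, world axes, zero at the start; "moment": the same for the moment, N m; "gripper_width": finger opening in m.
Only numpy, scipy, OpenCV 4.12 (cv2) and the standard library are available. Lean on these libraries where they do the work, as an engineer would, in place of code of your own. Each camera call takes 0.05 s, during which the arm holds its last target. There are 200 camera calls.

## Working session

There is one attempt and no reset: what is moved stays moved. The work goes in short steps, Python scripts to look and compute and a tool call to move; the robot and the scene stay as the last step left them, time stands still between calls to the robot, and variables do not carry over. Pictures are saved under pics/ and viewed, about 8 in all and at most 12, crops included, and the job is handed in when it is done.

Besides the shell and the picture viewer there is one more tool, called after "Call:" as name([rows], argument=value, ...), one row to a line, values as JSON. send_rows: Moves the arm, as the interface text tells. Its arguments: {"type":"object","properties":{"motion":{"type":"array"},"gripper":{"type":"number"},"squeeze":{"type":"number"}},"required":["motion"]}

```bash
mkdir -p pics; cat > h.py <<'E'
import numpy as np,cv2
from scipy.spatial.transform import Rotation as R
from plant import r
def T(c):
    o=np.array(c["orientation"],float)
    M=o if o.shape==(3,3) else R.from_euler('xyz',o,degrees=True).as_matrix()
    return M,np.array(c["origin"])
def find(cam,names,f='pinpoint'):
    M,o=T(r.get_calibration(cam))
    for n in names:
        for d in getattr(r,f)(cam,n)[:2]: print(cam,f,n,round(d["conf"],2),np.round(M@np.array(d["at"])+o,4),{k:v for k,v in d.items() if k not in("at","conf")})
E
python3 - <<'E'
from h import *
print(r.get_calibration("top"),r.get_state())
a,d=r.capture("top");cv2.imwrite("pics/top.png",a);np.save("top.npy",d)
find("top",["timer_grip","timer_base","volume_mark"])
a,d=r.capture("scene");cv2.imwrite("pics/scene.png",a)
find("scene",["timer_grip","timer_base","volume_mark"])
E
```

```text
{'fov_y': 55.838137974460416, 'cx': 316.53445105286374, 'cy': 244.30757305823005, 'origin': array([ 0.51921652, -0.01537786,  0.79930085]), 'orientation': array([-177.19794679,    0.4714136 ,  -88.7317358 ])} {'time_s': 0.0, 'joints': array([-5.15031794e+01,  2.05917447e+01,  6.32040546e-01, -1.94354731e-02,
       -7.01352194e+01, -1.65074661e+01]), 'qd': array([ 0.05827276, -0.03958727,  0.02561026, -0.02600741,  0.07166038,
        0.06394697]), 'joint_torque': array([ 3.03870647e-04, -5.82716775e+01,  2.93062162e+01,  6.99715465e+00,
        7.05628467e-03, -1.24163557e-04]), 'tcp_pos': array([ 0.25253018, -0.62544303,  0.22560818]), 'eef_rot': array([ 1.79903797e+02, -9.45679233e-03, -1.58017257e+02]), 'contact_force': array([-0.23957403,  0.71174309, -0.25825267]), 'moment': array([ 0.00765184, -0.00718341, -0.0021805 ]), 'gripper_width': 0.08737108948511577}
top pinpoint timer_grip 0.79 [0.5488 0.1403 0.0833] {}
top pinpoint timer_base 0.95 [0.551  0.1454 0.0014] {}
scene pinpoint timer_grip 0.89 [0.5472 0.1429 0.0785] {}
scene pinpoint timer_base 0.58 [0.5469 0.1383 0.0009] {}
scene pinpoint volume_mark 0.86 [ 0.5716 -0.1507  0.0736] {}
```

View pics/top.png

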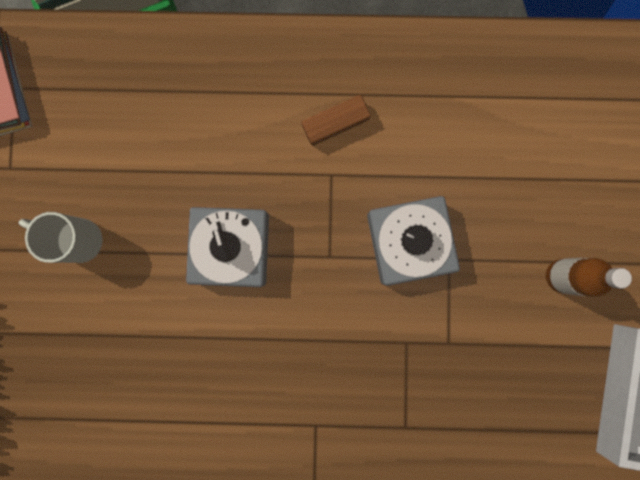

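The top view shows the timer at about px (225,246), with its marks pointing away from the robot and the pointer near the 0 to 3 marks. The volume knob is at (417,240), the bottle at (590,275) and the mug at (60,240). Next I'll measure the angles and the obstacle heights.

```bash
python3 - <<'E'
from h import *
a=cv2.imread("pics/top.png");d=np.load("top.npy");c=r.get_calibration("top");M,o=T(c)
f=240/np.tan(np.radians(c["fov_y"]/2))
v,u=np.mgrid[:480,:640]
P=np.stack([(u-c["cx"])/f*d,(v-c["cy"])/f*d,d],-1)@M.T+o
z=P[...,2]
def rect(m,n):
    p=P[m][:,:2];q=cv2.minAreaRect((p*1000).astype(np.float32));print(n,m.sum(),p.mean(0).round(4),q,z[m].mean().round(4))
box=lambda x0,x1,y0,y1:(u>x0)&(u<x1)&(v>y0)&(v<y1)&(d>0)
t=box(170,285,190,305)
rect(t&(z>.035)&(z<.053),"housing");b=t&(z>.08);rect(b,"bar")
p=P[b][:,:2];w,V=np.linalg.eigh(np.cov(p.T));print("bar dir",V[:,1],np.degrees(np.arctan2(V[1,1],V[0,1])))
g=cv2.cvtColor(a,cv2.COLOR_BGR2GRAY)
for n,b in dict(bottle=box(540,640,250,300),mug=box(15,110,205,275),bin=box(590,640,320,480),all=box(0,640,0,480)).items():
    print(n,np.percentile(z[b],99.8).round(3),P[b][z[b].argmax()].round(3))
# pixels -> world on dial plane z=.05 (marks)
crop=cv2.resize(a[195:300,175:280],None,fx=5.7,fy=5.7,interpolation=cv2.INTER_CUBIC);cv2.imwrite("pics/c.png",crop)
rot=lambda px,h:(lambda k:(o+k*((h-o[2])/k[2])))(M@np.array([(px[0]-c["cx"])/f,(px[1]-c["cy"])/f,1]))
dot=rot((245,222),.05);print("dot",dot)
E
```

```text
housing 5129 [0.5477 0.1407] ((548.9547119140625, 143.3206787109375), (130.87403869628906, 130.3901824951172), 89.18685150146484) 0.0486
bar 325 [0.5488 0.1419] ((549.0891723632812, 143.09451293945312), (52.287940979003906, 14.672237396240234), 18.984752655029297) 0.0903
bar dir [-0.94843284 -0.31697816] -161.51972485453126
bottle 0.162 [ 0.511 -0.438  0.163]
mug 0.092 [0.593 0.398 0.093]
bin 0.063 [ 0.361 -0.527  0.064]
all 0.122 [ 0.511 -0.438  0.163]
dot [0.59028537 0.11132843 0.05      ]
```

View pics/c.png

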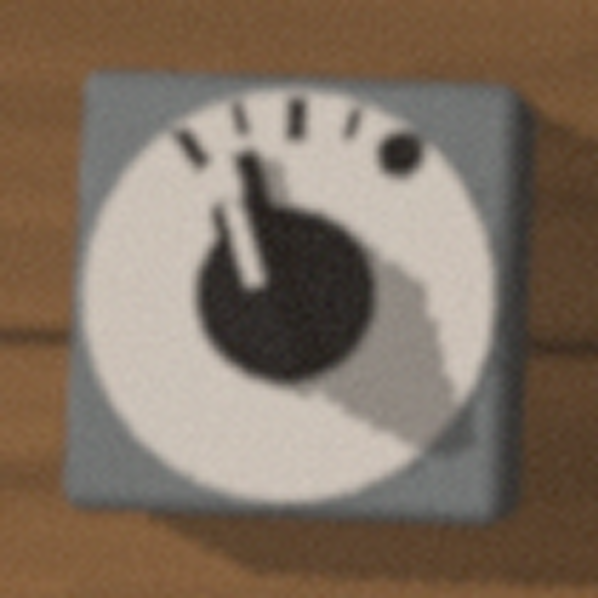

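View pics/scene.png

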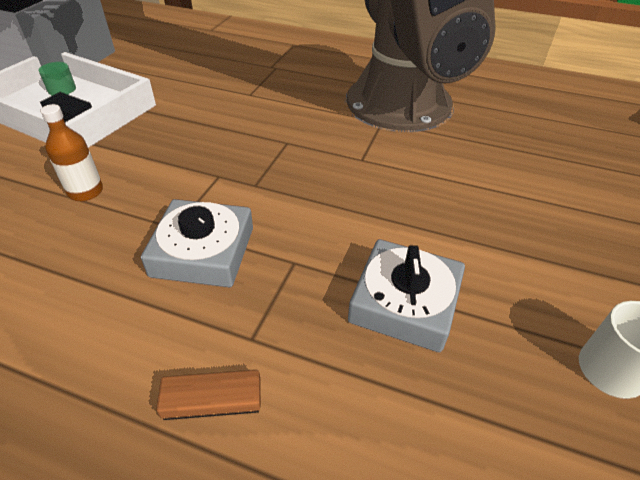

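Call:
send_rows([
  {"travel": [-0.028,0.03,0],"spin": 0},
  {"travel": [-0.028,0.03,0],"spin": 0},
  {"travel": [-0.028,0.03,0],"spin": 0},
  {"travel": [-0.028,0.03,0],"spin": 0},
  {"travel": [-0.028,0.03,0],"spin": 0},
], gripper=1)

```text
time_s: 0.82
tcp_pos: [0.3249, -0.4349, 0.2226]
eef_rot: [179.8, -0.2, -158.6]
contact_force: [2.2, 0.3, 0.3]
gripper_width: 0.0878
```

Call:
send_rows([
  {"travel": [-0.028,0.03,0],"spin": 0},
  {"travel": [-0.028,0.03,0],"spin": 0},
  {"travel": [-0.028,0.03,0],"spin": 0},
  {"travel": [-0.028,0.03,0],"spin": 0},
  {"travel": [-0.028,0.03,0],"spin": 0},
])

```text
time_s: 1.23
tcp_pos: [0.3998, -0.2401, 0.2237]
eef_rot: [179.9, -0.0, -158.7]
contact_force: [1.3, 0.6, -1.0]
gripper_width: 0.0875
```

Call:
send_rows([
  {"travel": [-0.028,0.03,0],"spin": 0},
  {"travel": [-0.028,0.03,0],"spin": 0},
  {"travel": [-0.028,0.03,0],"spin": 0},
  {"travel": [-0.028,0.03,0],"spin": 0},
  {"travel": [-0.028,0.03,0],"spin": 0},
])

```text
time_s: 1.65
tcp_pos: [0.4746, -0.0454, 0.2267]
eef_rot: [-180.0, 0.4, -158.6]
contact_force: [1.4, 0.1, 0.2]
gripper_width: 0.0876
```

Call:
send_rows([
  {"travel": [-0.028,0.03,0],"spin": 0},
  {"travel": [-0.028,0.03,0],"spin": 0},
  {"travel": [-0.028,0.03,0],"spin": 0},
  {"travel": [-0.027,0.028,0],"spin": 1.5},
  {"travel": [-0.02,0.022,0],"spin": 1},
])

```text
time_s: 2.07
tcp_pos: [0.5464, 0.1401, 0.2301]
eef_rot: [180.0, 0.7, -161.0]
contact_force: [-0.3, -0.5, -0.1]
gripper_width: 0.0875
```

```bash
cat > w.py <<'E'
from h import *
s=r.get_state();print(s["time_s"],s["tcp_pos"],s["eef_rot"],s["joints"].round(1))
c=r.get_calibration("wrist");M,o=T(c)
a,d=r.capture("wrist");import sys;cv2.imwrite("pics/%s.png"%sys.argv[1],a)
find("wrist",["timer_grip","timer_base"])
f=240/np.tan(np.radians(c["fov_y"]/2));v,u=np.mgrid[:480,:640]
P=np.stack([(u-c["cx"])/f*d,(v-c["cy"])/f*d,d],-1)@M.T+o;z=P[...,2]
b=(d>0)&(np.hypot(P[...,0]-.549,P[...,1]-.143)<.05)&(z>.08)&(z<.1)
p=P[b];print(b.sum(),p.mean(0),cv2.minAreaRect((p[:,:2]*1000).astype(np.float32)))
w,V=np.linalg.eigh(np.cov(p[:,:2].T));print("bar",np.degrees(np.arctan(V[1,1]/V[0,1])))
h=(d>0)&(np.abs(P[...,0]-.549)<.1)&(np.abs(P[...,1]-.143)<.1)&(z>.04)&(z<.053)
print(cv2.minAreaRect((P[h][:,:2]*1000).astype(np.float32)))
E
python3 w.py w1
```

```text
2.0667 [0.54640175 0.14014095 0.23009897] [ 179.98987067    0.69711354 -160.9938567 ] [  34.4    9.6  -13.9    0.2  -65.9 -105.5]
wrist pinpoint timer_grip 0.85 [0.5493 0.1459 0.0802] {}
wrist pinpoint timer_base 0.98 [ 0.549   0.1442 -0.0018] {}
1226 [0.54811741 0.14306448 0.09146416] ((549.3892822265625, 143.5057373046875), (51.43745422363281, 13.990986824035645), 18.001079559326172)
bar 17.52993370152126
((550.0335083007812, 143.78111267089844), (130.1834259033203, 130.33023071289062), 89.04633331298828)
```

View pics/w1.png

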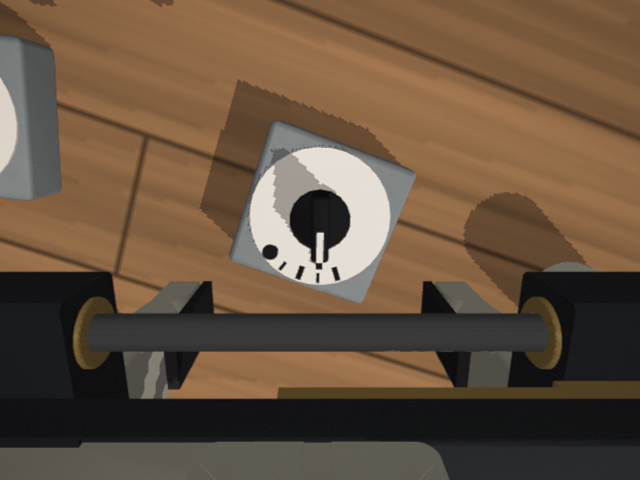

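The wrist view shows the bar at px (320,225), between the open jaws and pointing near the 3 mark. Joint 6 is at -105°, so winding would bring it close to its limit. I'll flip the tool half a turn first.

Call:
send_rows([
  {"travel": [0,0,0],"spin": -7.1},
  {"travel": [0,0,0],"spin": -7.1},
  {"travel": [0,0,0],"spin": -7.1},
  {"travel": [0,0,0],"spin": -7.1},
  {"travel": [0,0,0],"spin": -7.1},
])

```text
time_s: 2.63
tcp_pos: [0.5443, 0.1367, 0.2291]
eef_rot: [-179.7, 0.4, -125.0]
contact_force: [-0.8, -0.8, -0.7]
gripper_width: 0.0876
```

Call:
send_rows([
  {"travel": [0,0,0],"spin": -7.1},
  {"travel": [0,0,0],"spin": -7.1},
  {"travel": [0,0,0],"spin": -7.1},
  {"travel": [0,0,0],"spin": -7.1},
  {"travel": [0,0,0],"spin": -7.1},
])

```text
time_s: 3.05
tcp_pos: [0.5423, 0.1314, 0.2302]
eef_rot: [-179.5, 0.2, -89.2]
contact_force: [0.5, -0.4, -0.8]
gripper_width: 0.0875
```

Call:
send_rows([
  {"travel": [0,0,0],"spin": -7.1},
  {"travel": [0,0,0],"spin": -7.1},
  {"travel": [0,0,0],"spin": -7.1},
  {"travel": [0,0,0],"spin": -7.1},
  {"travel": [0,0,0],"spin": -7.1},
])

```text
time_s: 3.47
tcp_pos: [0.5402, 0.126, 0.2315]
eef_rot: [-179.4, -0.1, -53.4]
contact_force: [-0.0, 0.0, -0.0]
gripper_width: 0.0872
```

Call:
send_rows([
  {"travel": [0,0,0],"spin": -7.1},
  {"travel": [0,0,0],"spin": -7.1},
  {"travel": [0,0,0],"spin": -7.1},
  {"travel": [0,0,0],"spin": -7.1},
  {"travel": [0,0,0],"spin": -7.1},
])

```text
time_s: 3.88
tcp_pos: [0.5382, 0.1206, 0.2328]
eef_rot: [-179.6, -0.5, -17.6]
contact_force: [0.7, -0.6, -0.0]
gripper_width: 0.0876
```

Call:
send_rows([
  {"travel": [0.0026,-0.0056,0.02],"spin": -7.1},
  {"travel": [0.0026,-0.0056,0.02],"spin": -7.1},
  {"travel": [0.0026,-0.0056,0.02],"spin": -7.1},
  {"travel": [0.0026,-0.0056,0.02],"spin": -7.1},
  {"travel": [0.0026,-0.0056,0.02],"spin": -7.1},
])

```text
time_s: 4.3
tcp_pos: [0.5561, 0.1442, 0.1376]
eef_rot: [-179.8, -1.4, 18.2]
contact_force: [-0.1, 0.4, -0.6]
gripper_width: 0.0873
```

Call:
send_rows([
  {"travel": [0,0,0],"spin": 0},
  {"travel": [0,0,0],"spin": 0},
])

```text
time_s: 4.47
tcp_pos: [0.5536, 0.142, 0.1342]
eef_rot: [-179.9, -1.0, 18.3]
contact_force: [-0.4, -0.2, 0.8]
gripper_width: 0.0877
```

```bash
python3 w.py w2
```

```text
4.4667 [0.55362711 0.14195158 0.13415902] [-179.88328229   -1.0150117    18.30649164] [ 34.1  14.8 -20.7   0.2 -53.5  74.1]
wrist pinpoint timer_grip 0.76 [0.5491 0.1418 0.08  ] {}
wrist pinpoint timer_base 0.8 [ 0.5468  0.1429 -0.0018] {}
2301 [0.55397055 0.14435482 0.09120607] ((552.2367553710938, 143.80221557617188), (47.50649642944336, 13.901054382324219), 17.877079010009766)
bar 17.716287238606814
((550.3734741210938, 142.8746795654297), (130.6698455810547, 128.83633422851562), 89.00672149658203)
```

Call:
send_rows([
  {"travel": [-0.0005,-0.0015,0.017],"spin": 0},
  {"travel": [-0.0005,-0.0015,0.017],"spin": 0},
  {"travel": [-0.0005,-0.0015,0.017],"spin": 0},
])

```text
time_s: 4.87
tcp_pos: [0.5574, 0.1482, 0.0918]
eef_rot: [-179.7, -2.0, 17.9]
contact_force: [-1.1, 0.7, -0.6]
gripper_width: 0.0876
```

Call:
send_rows([
  {"travel": [-0.004,0.001,0.002],"spin": 0},
  {"travel": [-0.003,0,0],"spin": 0},
  {"travel": [0,0,0],"spin": 0},
])

```text
time_s: 5.12
tcp_pos: [0.5502, 0.1442, 0.0902]
eef_rot: [-179.7, -2.0, 17.6]
contact_force: [-0.1, -0.8, 1.0]
gripper_width: 0.0877
```

Call:
send_rows([
  {"travel": [-0.002,0,0.012],"spin": 0},
  {"travel": [-0.002,0,0.012],"spin": 0},
  {"travel": [0,0,0],"spin": 0},
])

```text
time_s: 5.37
tcp_pos: [0.5495, 0.1442, 0.071]
eef_rot: [-179.6, -2.4, 17.5]
contact_force: [-0.7, -0.4, 1.0]
gripper_width: 0.0876
```

Call:
send_rows([
  {"travel": [-0.001,0,0.005],"spin": 0},
  {"travel": [0,0,0],"spin": 0},
])

```text
time_s: 5.53
tcp_pos: [0.5498, 0.1444, 0.0682]
eef_rot: [-179.6, -2.6, 17.5]
contact_force: [-0.2, -0.3, 0.1]
gripper_width: 0.0877
```

Call:
send_rows([
  {"travel": [0,0,0],"spin": 0},
  {"travel": [0,0,0],"spin": 0},
  {"travel": [0,0,0],"spin": 0},
  {"travel": [0,0,0],"spin": 0},
  {"travel": [0,0,0],"spin": 0},
], gripper=-1, squeeze=15)

```text
time_s: 5.95
tcp_pos: [0.5516, 0.1453, 0.0712]
eef_rot: [-179.5, -2.9, 17.5]
contact_force: [0.5, -0.1, 0.7]
gripper_width: 0.0599
```

Call:
send_rows([
  {"travel": [-0.0008,0,0.0016],"spin": 0},
  {"travel": [-0.0008,0,0.0016],"spin": 0},
  {"travel": [-0.0008,0,0.0016],"spin": 0},
  {"travel": [-0.0006,0,0.0016],"spin": 0},
  {"travel": [-0.0006,0,0.001],"spin": 0},
])

```text
time_s: 6.37
tcp_pos: [0.5484, 0.1444, 0.0631]
eef_rot: [-179.5, -2.9, 17.5]
contact_force: [-0.1, 0.1, -0.0]
gripper_width: 0.0265
```

Call:
send_rows([
  {"travel": [-0.0004,0,0.0006],"spin": 0},
  {"travel": [-0.0004,0,0.0006],"spin": 0},
  {"travel": [-0.0004,0,0.0006],"spin": 0},
  {"travel": [-0.0004,0,0.0006],"spin": 0},
])

```text
time_s: 6.7
tcp_pos: [0.5479, 0.1428, 0.0617]
eef_rot: [-179.6, -2.9, 17.5]
contact_force: [-2.8, 1.5, 7.2]
gripper_width: 0.0139
```

Call:
send_rows([
  {"travel": [0,0,-0.002],"spin": 5},
  {"travel": [0,0,0],"spin": 5},
  {"travel": [0,0,0],"spin": 5},
])

```text
time_s: 6.95
tcp_pos: [0.5473, 0.1434, 0.0627]
eef_rot: [-178.8, -2.7, 2.1]
contact_force: [-1.5, 2.3, 1.4]
gripper_width: 0.0139
```

Call:
send_rows([
  {"travel": [0.0003,0,0],"spin": 5},
  {"travel": [0.0003,0,0],"spin": 5},
  {"travel": [0.0003,0,0],"spin": 5},
  {"travel": [0.0003,0,0],"spin": 5},
  {"travel": [0.0003,0,0],"spin": 5},
])

```text
time_s: 7.37
tcp_pos: [0.5475, 0.1447, 0.0626]
eef_rot: [-177.8, -1.8, -24.0]
contact_force: [-1.7, 2.9, 0.7]
gripper_width: 0.0144
```

Call:
send_rows([
  {"travel": [0,0,0],"spin": 5},
  {"travel": [0,0,0],"spin": 5},
  {"travel": [0,0,0],"spin": 5},
  {"travel": [0,0,0],"spin": 5},
])

```text
time_s: 7.7
tcp_pos: [0.5481, 0.1457, 0.0627]
eef_rot: [-177.3, -0.9, -44.9]
contact_force: [-0.3, 0.9, 0.2]
gripper_width: 0.0148
```

Call:
send_rows([
  {"travel": [0,0.0005,0],"spin": 2},
  {"travel": [0,0.0005,0],"spin": 0},
  {"travel": [0,0,0],"spin": 0},
])

```text
time_s: 7.95
tcp_pos: [0.5481, 0.1458, 0.0626]
eef_rot: [-177.2, -0.9, -47.2]
contact_force: [0.1, -0.3, 0.1]
gripper_width: 0.0149
```

```bash
python3 - <<'E'
from h import *
s=r.get_state();print(s["tcp_pos"],s["eef_rot"],s["moment"],s["contact_force"])
a,_=r.capture("wrist");b,_=r.capture("scene")
cv2.imwrite("pics/w3.png",np.hstack([a[::1,100:540][:480],cv2.resize(b[220:370,330:490],(360,338)).copy() if 0 else np.vstack([cv2.resize(b[220:370,330:490],(360,338)),np.zeros((142,360,3),np.uint8)])]))
E
```

```text
[0.54814501 0.1458222  0.06264462] [-177.15681563   -0.8576048   -47.2018784 ] [-0.49020575  0.37829542  0.04184157] [ 0.14651312 -0.27211219  0.14111738]
```

View pics/w3.png

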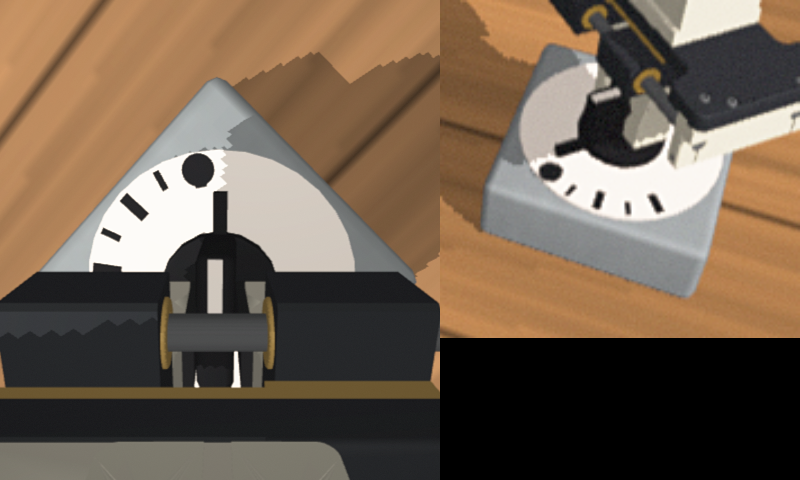

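In both views the tongue is past the dot: the wrist view has it at px (220,210) and the dot at (198,170). I've wound it far enough, so I'm turning back.

Call:
send_rows([
  {"travel": [0,0,0],"spin": -5},
  {"travel": [0,0,0],"spin": -5},
  {"travel": [0,0,0],"spin": -5},
  {"travel": [0,0,0],"spin": -5},
  {"travel": [0,0,0],"spin": -5},
])

```text
time_s: 8.47
tcp_pos: [0.5474, 0.1447, 0.0626]
eef_rot: [-177.9, -2.0, -21.0]
contact_force: [0.6, 0.2, -0.8]
gripper_width: 0.0144
```

Call:
send_rows([
  {"travel": [0,0,0],"spin": -5},
  {"travel": [0,0,0],"spin": -5},
  {"travel": [0,0,0],"spin": -5},
  {"travel": [0,0,0],"spin": -4},
  {"travel": [0,0,0],"spin": 0},
])

```text
time_s: 8.88
tcp_pos: [0.5472, 0.1436, 0.0627]
eef_rot: [-178.8, -2.5, -0.5]
contact_force: [1.2, 1.2, -0.1]
gripper_width: 0.0138
```

Now I'll open the jaws and rise.

Call:
send_rows([
  {"travel": [0,0,0],"spin": 0},
  {"travel": [0,0,0],"spin": 0},
  {"travel": [0,0,0],"spin": 0},
  {"travel": [0,0,0],"spin": 0},
  {"travel": [0,0,0],"spin": 0},
], gripper=1)

```text
time_s: 9.3
tcp_pos: [0.5466, 0.1432, 0.0625]
eef_rot: [-178.8, -2.5, -0.9]
contact_force: [-0.3, 0.6, -0.9]
gripper_width: 0.0418
```

Call:
send_rows([
  {"travel": [0,0,0],"spin": 0},
  {"travel": [0,0,0],"spin": 0},
  {"travel": [0,0,0],"spin": 0},
  {"travel": [0,0,0],"spin": 0},
  {"travel": [0,0,0],"spin": 0},
])

```text
time_s: 9.72
tcp_pos: [0.5464, 0.1431, 0.0625]
eef_rot: [-178.8, -2.5, -1.0]
contact_force: [-0.1, 0.9, 0.4]
gripper_width: 0.0751
```

Call:
send_rows([
  {"travel": [0,0,-0.02],"spin": 0},
  {"travel": [0,0,-0.03],"spin": 0},
  {"travel": [0,0,-0.03],"spin": 0},
  {"travel": [0,0,-0.03],"spin": 0},
  {"travel": [0,0,-0.03],"spin": 0},
])

```text
time_s: 10.13
tcp_pos: [0.5358, 0.1378, 0.1993]
eef_rot: [-179.3, -1.6, -1.0]
contact_force: [0.1, 1.0, 0.2]
gripper_width: 0.0875
```

Call:
send_rows([
  {"travel": [0,0,-0.02],"spin": 0},
  {"travel": [0,0,0],"spin": 0},
  {"travel": [0,0,0],"spin": 0},
])

```text
time_s: 10.38
tcp_pos: [0.5379, 0.1387, 0.2285]
eef_rot: [-178.9, -2.3, -1.0]
contact_force: [-0.4, -0.4, -0.7]
gripper_width: 0.0877
```

```bash
python3 w.py w4; python3 - <<'E'
from h import *
b,_=r.capture("scene");find("scene",["volume_mark"])
a=cv2.imread("pics/w4.png");o=cv2.imread("pics/scene.png");
q=lambda i:cv2.resize(i[195:290,140:260],(300,238))
cv2.imwrite("pics/f.png",np.hstack([a[:476,70:570],np.vstack([q(o),q(b)])]))
E
```

```text
10.3833 [0.53794403 0.13868238 0.22850203] [-178.94915305   -2.2506518    -1.0001768 ] [ 35.    7.7 -16.5   0.5 -63.3  53.8]
wrist pinpoint timer_grip 0.63 [0.5493 0.142  0.0806] {}
wrist pinpoint timer_base 0.6 [ 0.5503  0.1412 -0.0007] {}
1256 [0.55127513 0.14289877 0.09140256] ((550.2210083007812, 142.99554443359375), (51.1616096496582, 13.939257621765137), 0.14229167997837067)
bar -0.2848617361561963
((549.592041015625, 142.9034881591797), (130.31202697753906, 129.85813903808594), 88.91212463378906)
scene pinpoint volume_mark 0.6 [ 0.5772 -0.1497  0.0734] {}
```

View pics/f.png

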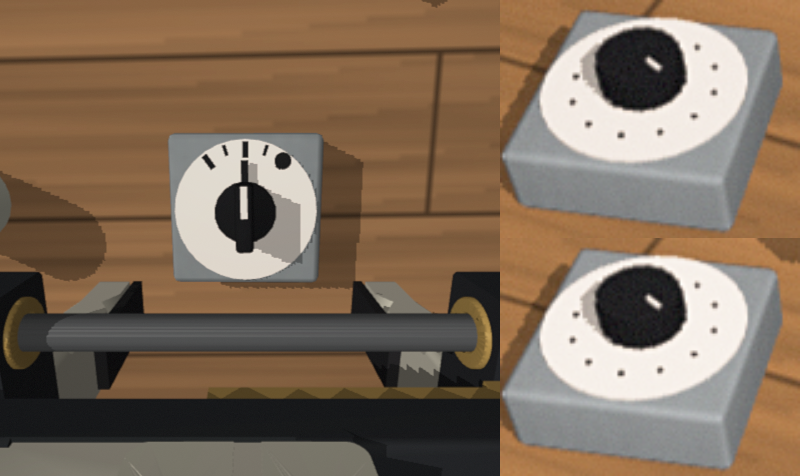

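The pointer tongue, at px (245,170), lines up with the 6 mark at (245,148). The before and after crops of the volume knob look the same.

```bash
python3 -c "
from plant import r
print(r.close_job())"
```

```text
the job is handed in; nothing more can be done
None
```

The timer is wound and set to the 6-minute mark, and I handed the job in at about 10.5 s of the 32 s. No verdict is reported.

- **Winding:** I gripped the bar and turned it clockwise to about 1.43 rad, worked out from the tool angle. The wrist and scene pictures both showed the pointer past the dot. I then turned it back, let go and rose to about 0.23 m, clear of everything.
- **Timer at the end:** depth data put the bar at about -0.3° and the housing at about -1.1°. That makes the timer roughly 0.61 rad against the 0.628 target, and the picture shows the pointer on the 6 mark.
- **Volume knob:** its before and after pictures look the same, and the arm never went near it. The network's two readings of its mark differ by about 6 mm. That is more than the 4 mm limit, but each reading is only good to about 4 mm and the second had lower confidence (0.60), so I trusted the pictures.
- **Forces and tilt:** the largest force I saw was about 8 N, as the fingers closed on the bar. The tool tilted by up to 3° during the descent, with no effect I could see.

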